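Clamp the top breadboard module into the trainer

TASK

Lift the white breadboard module off the top of the pile without dragging or shifting the modules beneath it, and set it down gently, flat, lengthwise and centred across the black pad of the trainer, between the aluminium end stop and the red jaw. Then let go and slide the red jaw along until it holds the module snugly against the end stop. Leave everything else on the desk where it is.

Things in the scene. Friction and masses are not known exactly. Their poses are not given: they have to be found in the camera images.
- white_center (a point): centre (half-way up) of the loose white breadboard module, a flat slab 140 mm (its x) by 58 mm (its y) by 16 mm thick (its z, up), about 0.15 to 0.31 kg. It lies flat on top of the green module, off centre and turned, partly overhanging it. Either way round is as good
- white_module: the same white module, origin at the centre of its underside, 8 mm below white_center
- green_module: loose green circuit module 140 mm (its x) by 90 mm (its y) by 14 mm thick; origin at the centre of its underside. It lies flat on the blue module with the white one on top; must not be shifted
- green_end (a point): middle of the green module's +x end face, 70 mm from its centre, half-way up
- blue_module: loose blue circuit module 150 mm (its x) by 100 mm (its y) by 14 mm thick, flat on the desk at the bottom of the pile; origin at the centre of its underside; must not be shifted
- blue_end (a point): middle of the blue module's +x end face, 75 mm from its centre, half-way up
- bay: black rubber pad on top of the trainer, its surface 56 mm above the desk. The origin lies on that surface just where the centre of the white module's underside is when clamped; x runs along the pad to the end stop, y across, z up. 60 mm wide, from x = -106 to +70 mm. The aluminium end stop's face is at x = +70 mm (66 mm wide, 22 mm above the pad)
- trainer: the fixed off-white trainer case, 270 by 270 mm, 50 mm high; origin at the centre of its underside, axes as the bay's. Beside the pad its top is flat and 6 mm lower than the pad, out to 105 mm on the bay's -y side and 118 mm on its +y side; beyond that on +y stand knobs 12 mm high
- jaw (a joint): travel of the red clamp jaw towards the end stop, 0 to 0.05 m. The jaw's face is at x = -106 mm + travel in the bay's frame, 56 mm wide, up to 22 mm above the pad; it touches a module that rests against the end stop at 0.036. It slides with about 3 N of friction and stays where it is left
- jaw_tab (a point): centre of the red upright tab on the jaw by which it is pushed or pinched: 14 mm thick along the bay's x, 44 mm wide along y, standing from 22 to 62 mm above the pad (this point 41 mm above the pad, 19 mm behind the jaw's face). The jaw's body ends flush with the tab's back, and nothing but the flat case lies behind it
- multimeter_center (a point): centre of a yellow multimeter, 150 by 74 by 34 mm, lying between pile and trainer; leave alone
- screwdriver: screwdriver 190 mm long lying on the desk near the robot; leave alone
- mouse: black computer mouse 105 by 60 by 26 mm on the desk; leave alone

How it is judged (in metres and radians):
On the way, in this order (a step that is already met when the one before it is completed fails the run):
1. the white module is lifted clear of the pile (z of white_center in the frame of green_module above 0.045 m), for 0.1 s.
2. the white module lies flat on the pad between stop and jaw, let go, the jaw not yet closed (y of white_center in the frame of bay between -0.008 and 0.008 m and z of white_center in the frame of bay between 0.0055 and 0.0105 m and angle between white_center's own z axis and vertical below 0.03 rad and contact force between the fingers and white_module below 0.1 N and x of white_center in the frame of bay between -0.037 and 0.004 m and angle between the x axis of white_module and the x axis of bay, either way round below 0.12 rad and linear speed of white_module below 0.02 m/s), for 0.2 s.
3. the jaw is slid up snug against the module (value of joint jaw above 0.0325 m and x of white_center in the frame of bay between -0.004 and 0.004 m), for 0.2 s.
At the end, for the whole second after the job is handed in: The white module lies flat on the pad, within 4 mm of touching the end stop, within 8 mm of centred across the pad and within 0.06 rad of square, the jaw closed on it with a gap of no more than 3.5 mm, released and at rest; the green and blue modules have moved less than 12 mm (all of step 3 and y of white_center in the frame of bay between -0.008 and 0.008 m and z of white_center in the frame of bay between 0.0055 and 0.0105 m and angle between white_center's own z axis and vertical below 0.03 rad and contact force between the fingers and white_module below 0.1 N and angle between the x axis of white_module and the x axis of bay, either way round below 0.06 rad and linear speed of white_module below 0.01 m/s and distance of each of green_module, blue_module, green_end, blue_end from where it was at the start of the episode below 0.012 m).
It fails at once if the green or blue module is dragged (12 mm) or tipped (distance of any of green_module, blue_module, green_end, blue_end from where it was at the start of the episode above 0.012 m or angle between any of green_module, blue_module's own z axis and vertical above 0.15 rad).
It fails at once if the white module is dropped (falls at over 0.4 m/s out of the fingers, about 8 mm) (contact force between the fingers and white_module below 0.1 N and linear speed of white_module above 0.4 m/s).
It fails at once if the white module is slammed onto the pad (over 60 N) (contact force between white_module and bay above 60 N).
It fails at once if the multimeter, screwdriver or mouse is pushed away (30 mm) (distance of any of multimeter_center, screwdriver, mouse from where it was at the start of the episode above 0.03 m).
It also fails if it takes over 56 s, if anything falls off the work surface, if the arm or the gripper's body presses on something with over 40 N, if the wrist force passes 120 N, or if a joint passes its speed limit or range.

ROBOT

A 7-joint arm with a two-finger parallel gripper is mounted at the origin on the work surface. World frame = base frame: x ahead of the robot, y to its left, z up, the work surface at z = 0. Lengths are in mm, angles in rad, forces in N, time in s.
With the tool pointing down it reaches from about 425 to 975 mm from the base axis. Payload 16.7 kg.
Tool frame: the origin (TCP) lies midway between the tips of the shut fingers; the grasp point (between the pads) lies 19 mm behind it; z points along the fingers, y is the line along which they close (so a half turn about z gives the same grasp; the last joint's range is limited). The gripper opens to 85 mm and grips with 20 to 120 N. Pads are 22 mm wide; open, the fingers measure 114 mm over their backs; the gripper's body (76 mm by 85 mm) begins 54 mm behind the grasp point. The pads swing forward as they close: fully open they stand 13 mm farther back than shut.
Start: joints at [-1.427, 0.426, 0.074, 1.606, -0.034, 1.111, -0.067], TCP at [195.48, 646.037, 231.302] pointing down, gripper open.
Joint ranges: [-2.85, 2.85], [-0.5, 2.14], [-1.23, 1.37], [0.21, 2.46], [-1.02, 4.16], [0.16, 2.05], [-2.73, 2.73]. Speed limits (rad/s): [1.89, 1.89, 2.39, 2.39, 3.01, 3.01, 3.01].

INTERFACE

Orientations are given as a rotation vector (axis times angle).
In Python, from plant import env gives the robot as it stands.
- The arm moves only by the tool move_arm, never from a script. Its argument "moves" is one flat list of numbers, 5 for each row, row after row: the closure, from 0 (fully open) to 1 (shut), then the shift along the world's x, y, z in mm, then the turn about the world's z in degrees. In form: [grip, x, y, z, roll, grip, x, y, z, roll, ...]. A call has exactly 10 rows; each row is the pose to reach, as a shift and turn from the pose commanded when the call began; what a row does not reach only later rows make up. A row lasts 1/8 s, in which the tool goes at most 62.5 mm and 10.7 degrees, less where a joint would pass 70% of its speed; a pose out of reach is approached as far as the arm can. A call with a gripper value outside its range is refused whole. The fingers move at their own pace and stop on an object; the grip force is fixed at half the most. Time passes only in rows, so rows that repeat a pose let the fingers close, or fill a call up. It gives the time, the measured TCP pose, the force, the opening and the grip force at its end, in the units of the state.
- env.get_state(): the state, without advancing time (a new reading comes with each control period).
- env.grab_frame(name): name is "side" or "top"; returns a dict with "img" (400x640x3 uint8, red, green, blue), "fovy" (degrees; the focal length in pixels is half the picture's height over the tangent of half this angle, whatever the lens; pixels are square), "cx", "cy" (the principal point, pixels), "world_from_camera" (4x4, takes a point from camera to world coordinates). Camera axes: x right, y up, looking along -z (the intrinsics and any distortion apply to the point x, -y, -z); pixel columns grow to the right and rows downward; lengths in mm; the calibration is good to about 2 mm. A picture is of the moment at which its call begins. There is no depth.
- env.close_job(): hands the job in; it is judged then, once.
The state is a dict: "time_s": time; "q": joint angles; "joint_velocities": joint speeds; "effort": joint torques, N m; "ee_pos": TCP position; "tool_rot": TCP orientation; "ft_force": force on the tool from outside, world axes, zero at the start; "moment": the same for the moment, N m; "gripper_width": finger opening in mm; "finger_force": force on a finger pad.
Only numpy, scipy, OpenCV 4.12 (cv2) and the standard library are available. Lean on these libraries where they do the work, as an engineer would, in place of code of your own. Each camera call takes 0.05 s, during which the arm holds its last target. There are 200 camera calls.

## Working session

There is one attempt and no reset: what is moved stays moved. The work goes in short steps, Python scripts to look and compute and a tool call to move; the robot and the scene stay as the last step left them, time stands still between calls to the robot, and variables do not carry over. Pictures are saved under pics/ and viewed, at most 10 in all, crops included, and the job is handed in when it is done.

Besides the shell and the picture viewer there is one more tool, called as name(argument=value, ...) on one line, values as JSON. move_arm: Moves the arm, as the interface text tells. Its arguments: {"type":"object","properties":{"moves":{"type":"array"}},"required":["moves"]}

```bash
mkdir -p pics; ls; python3 - <<'E'
from plant import env
import cv2,numpy as np
s=env.get_state();print(s['ee_pos'],s['tool_rot'],s['gripper_width'],s['time_s'])
for n in ("top","side"):
    f=env.grab_frame(n);cv2.imwrite(f"pics/{n}0.png",f["img"][:,:,::-1])
    print(n,{k:v for k,v in f.items() if k!="img"})
E
```

```text
pics
[195.36614417 645.69492458 230.62161957] [-4.59902373e-01 -3.10763022e+00  1.96834220e-03] 85.48305000122156 0.0
top {'fovy': 46.33221036967667, 'cx': 326.135674004747, 'cy': 206.60286111914638, 'world_from_camera': array([[ 8.33639354e-03,  9.82232347e-01, -1.87483658e-01,
         3.82576712e+02],
       [-9.99879912e-01,  5.73841821e-03, -1.43955611e-02,
        -1.23602894e+01],
       [-1.30639261e-02,  1.87581150e-01,  9.82162230e-01,
         1.19020319e+03],
       [ 0.00000000e+00,  0.00000000e+00,  0.00000000e+00,
         1.00000000e+00]])}
side {'fovy': 46.400002550373195, 'cx': 320.57086704304817, 'cy': 197.99976015504606, 'world_from_camera': array([[-9.99752780e-01,  2.05236884e-03, -2.21397170e-02,
         5.38637125e+02],
       [-1.98096472e-02, -5.34407254e-01,  8.44994950e-01,
         1.07144579e+03],
       [-1.00973840e-02,  8.45224630e-01,  5.34315794e-01,
         7.74047294e+02],
       [ 0.00000000e+00,  0.00000000e+00,  0.00000000e+00,
         1.00000000e+00]])}
```

View pics/top0.png

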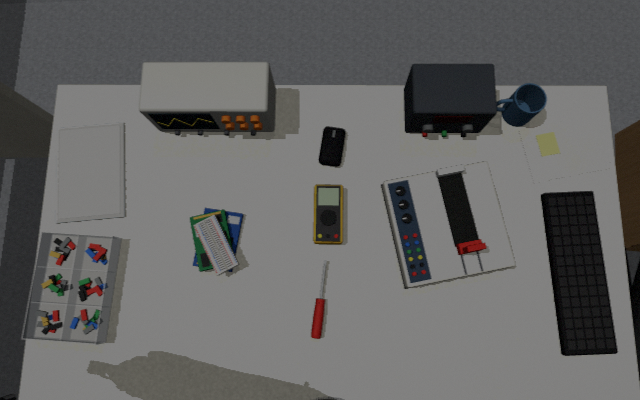

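View pics/side0.png

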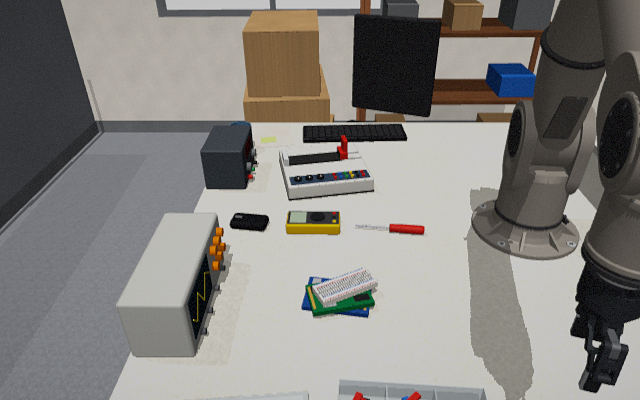

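The top view shows the pile at about (215,242), the multimeter at (328,214), and the pad running from the stop at (452,170) to the red jaw at (471,247). The side view shows the pile at (340,290) and the jaw tab at (344,148). Next I'll enlarge the relevant regions.

```bash
python3 - <<'E'
import cv2,numpy as np
t=cv2.imread("pics/top0.png");s=cv2.imread("pics/side0.png")
def c(i,x,y,w,h,k): return cv2.resize(np.clip(i[y:y+h,x:x+w]*1.5,0,255).astype(np.uint8),(w*k,h*k),interpolation=cv2.INTER_NEAREST)
a=c(t,185,200,65,80,6);b=c(t,430,155,65,120,5)[:480]
d=c(s,295,255,95,70,4)
o=np.zeros((600,800,3),np.uint8);o[:480,:390]=a;o[:480,400:725]=b[:480]
cv2.imwrite("pics/c1.png",o)
cv2.imwrite("pics/c2.png",np.vstack([c(s,295,255,95,70,4),c(s,275,130,95,70,4)]))
E
```

```text
(no output)
```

View pics/c1.png

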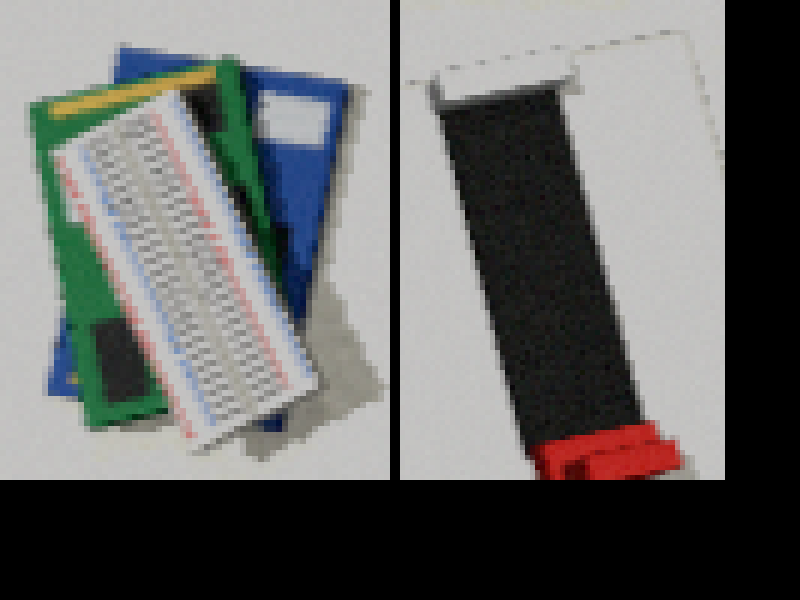

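View pics/c2.png

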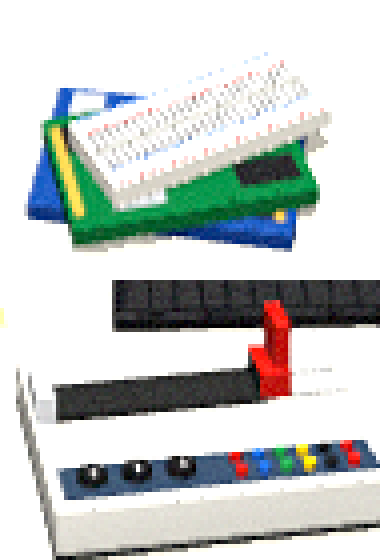

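The crops show the white top's corners at about TL (193.3,225), TR (215,215), BR (238.8,263.7) and BL (217.2,275). The pad runs from about (437..462, 175) down to the red jaw near (460–480,240). I'll back-project these and fit the pad with a dark mask.

```bash
cat > h.py <<'E'
import cv2,numpy as np
def ray(f,u,v):
    fl=200/np.tan(np.radians(f["fovy"])/2);M=f["world_from_camera"]
    d=M[:3,:3]@np.array([(u-f["cx"])/fl,-(v-f["cy"])/fl,-1]);return M[:3,3],d
def onz(f,u,v,z):
    o,d=ray(f,u,v);return (o+d*(z-o[2])/d[2])[:2]
def proj(f,p):
    fl=200/np.tan(np.radians(f["fovy"])/2);M=f["world_from_camera"]
    c=M[:3,:3].T@(np.array(p)-M[:3,3]);return np.array([f["cx"]-fl*c[0]/c[2],f["cy"]+fl*c[1]/c[2]])
E
python3 - <<'E'
from plant import env
from h import *
ft,fs=env.grab_frame("top"),env.grab_frame("side")
def rep(n,P):
    P=np.array(P);c=P.mean(0);L=(P[1]+P[2]-P[0]-P[3])/2
    W=(P[3]+P[2]-P[0]-P[1])/2
    print(n,P.round(1).tolist(),"c",c.round(1),"len",np.hypot(*L).round(1),np.hypot(*W).round(1),"ang",np.degrees(np.arctan2(L[1],L[0])).round(1),np.degrees(np.arctan2(W[1],W[0])).round(1))
k=-.5 # nearest-resize pixel centres
t=lambda u,v,z:onz(ft,185+u/6+k,200+v/6+k,z)
# order: BL,TL,TR,BR
rep("top z44",[t(193,450,44),t(50,150,44),t(180,90,44),t(323,382,44)])
rep("top mixed",[t(193,450,36),t(50,150,44),t(180,90,36),t(323,382,28)])
s=lambda u,v:onz(fs,295+u/4+k,255+v/4+k,44)
rep("side z44",[s(325,105),s(118,190),s(70,135),s(270,55)])
# pad
for n,f,(x0,y0,x1,y1) in (("top",ft,(432,165,485,250)),("side",fs,(275,145,345,170))):
    g=f["img"][y0:y1,x0:x1].max(2)
    m=(g<50).astype(np.uint8)
    N,l,st,_=cv2.connectedComponentsWithStats(m);i=1+st[1:,4].argmax()
    v,u=np.nonzero(l==i)
    q=np.array([onz(f,a+x0,b+y0,56) for a,b in zip(u,v)]).astype(np.float32)
    r=cv2.minAreaRect(q);print(n,st[i],r,cv2.boxPoints(r).round(1).tolist())
    # red
    R=f["img"][y0-30:y1+30,x0-10:x1+20].astype(int);mm=((R[...,0]>90)&(R[...,1]<50)).astype(np.uint8)
    N,l,st,ce=cv2.connectedComponentsWithStats(mm);j=1+st[1:,4].argmax();print("red",st[j][:4]+[x0-10,y0-30,0,0])
E
```

```text
top z44 [[431.4, 269.8], [554.1, 335.8], [579.7, 283.0], [459.2, 218.1]] c [506.1 276.7] len 138.1 58.7 ang 28.3 -62.9
top mixed [[431.7, 271.8], [554.1, 335.8], [581.0, 285.1], [460.3, 221.3]] c [506.8 278.5] len 137.3 57.7 ang 27.7 -61.2
side z44 [[435.9, 269.9], [553.1, 338.1], [580.6, 295.7], [464.9, 227.0]] c [508.6 282.7] len 135.1 51.1 ang 30.5 -56.5
top [   6    7   40   74 1660] ((597.7005615234375, -319.6333923339844), (175.93026733398438, 59.12451171875), 11.624747276306152) [[505.6000061035156, -308.3999938964844], [517.5, -366.29998779296875], [689.7999877929688, -330.8999938964844], [677.9000244140625, -273.0]]
red [459 240  27  14]
side [ 14   5  51  15 429] ((595.2721557617188, -319.421630859375), (176.63742065429688, 73.46211242675781), 11.746150016784668) [[501.29998779296875, -301.3999938964844], [516.2999877929688, -373.3999938964844], [689.2000122070312, -337.3999938964844], [674.2999877929688, -265.5]]
red [337 135  11  24]
```

```bash
python3 - <<'E'
from plant import env
from h import *
ft,fs=env.grab_frame("top"),env.grab_frame("side")
g=ft["img"].max(2).astype(float)
def cross(a,th):  # first subpixel crossings dark span
    d=np.nonzero(a<th)[0];i,j=d[0],d[-1]
    return i-1+(a[i-1]-th)/(a[i-1]-a[i]), j+(th-a[j])/(a[j+1]-a[j])
L=[];R=[]
for v in range(182,236):
    c0=int(437+(v-176)*.266)-6
    l,r=cross(g[v,c0:c0+45],75);L.append((c0+l,v));R.append((c0+r,v))
for n,P,z in(("L56",L,56),("L50",L,50),("R56",R,56)):
    W=np.array([onz(ft,u,v,z) for u,v in P],np.float32)
    vx,vy,x,y=cv2.fitLine(W,cv2.DIST_HUBER,0,.01,.01).ravel();print(n,np.degrees(np.arctan2(vy,vx)),"y at x=600:",y+(600-x)*vy/vx,"res",np.std((W-[x,y])@[-vy,vx]))
for u in (443,447,451,455,459): # stop edge profile
    print(u,g[165:182,u].astype(int))
A=np.radians(28.2);ex=np.array([np.cos(A),np.sin(A)]);ey=np.array([-ex[1],ex[0]])
for cy in((507,278),):
  vis=[]
  for f,(x,y,w,h),k in((ft,(185,200,65,80),6),(fs,(295,255,95,70),5)):
    im=cv2.resize(f["img"][y:y+h,x:x+w,::-1],(w*k,h*k),interpolation=cv2.INTER_NEAREST)
    for z,col in((44,(0,0,255)),(28,(255,0,255))):
        p=[(proj(f,[*(np.array(cy)+a*70*ex+b*29*ey),z])+.5-[x,y])*k for a,b in((1,1),(1,-1),(-1,-1),(-1,1))]
        cv2.polylines(im,[np.int32(np.round(p))],True,col,1)
    vis.append(im)
o=np.zeros((480,390+475,3),np.uint8);o[:480,:390]=vis[0];o[:350,390:]=vis[1];cv2.imwrite("pics/o1.png",o[:,:800])
E
```

```text
L56 11.751018 y at x=600: -287.5021 res 0.3164242
L50 11.7510195 y at x=600: -289.19687 res 0.31810114
R56 11.864106 y at x=600: -349.8314 res 0.31218496
443 [129 130 129 129 129 130 129 130 130  88  52  31  18  17  15  13  18]
447 [129 131 124 129 131 130 130 130 114  59  32   4  18  20  19  20  20]
451 [130 107 128 130 130 132 130 127  61  36  12  19  19  20  18  18  13]
455 [121 130 130 130 130 129 130  59  44  14  14  16  13  17  13  14  22]
459 [130 130 131 130 130 130  70  46  18  16  20  15  18  18  16  17  21]
```

View pics/o1.png

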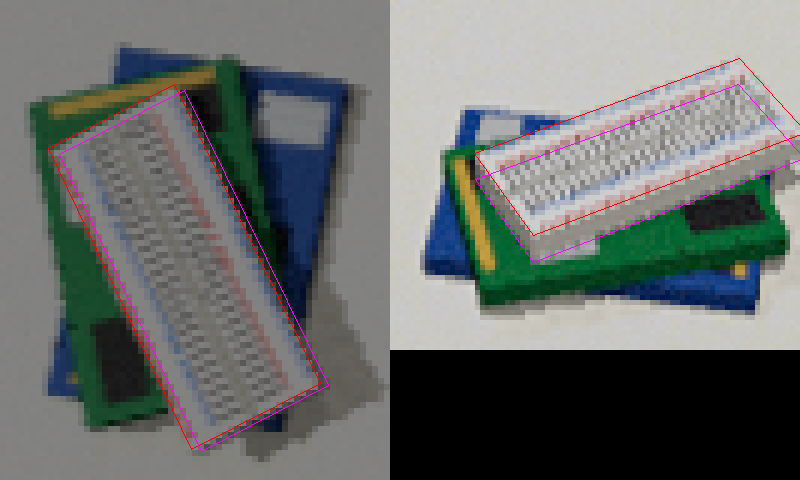

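The overlay fits the white top in both views, with its centre at (507,278) and yaw 28.2°. The bay origin is about (612.7,-316.3) with yaw 11.8°. I'm moving above the pile.

move_arm(moves=[0,31,-37,0,5,0,70,-83,0,13,0,109,-129,0,21,0,148,-175,0,29,0,187,-221,0,36,0,226,-267,0,42,0,265,-313,-20,45,0,295,-348,-50,45,0,311.5,-368,-80,45,0,311.5,-368,-100,45])

```text
time_s: 1.55
ee_pos: [508.1, 275.4, 130.0]
tool_rot: [0.759, -3.048, 0.002]
ft_force: [0.2, 0.6, 0.4]
gripper_width: 85.4
finger_force: 0.0
```

```bash
python3 - <<'E'
from plant import env
from h import *
s=env.get_state();print(s['ee_pos'],s['tool_rot'],s['ft_force'],s['time_s'])
v=s['tool_rot'];print("tool y",2*np.degrees(np.arctan2(v[1],v[0]))-90)
a=env.grab_frame("top")["img"];b=env.grab_frame("side")["img"]
o=np.vstack([cv2.resize(a[170:300,150:310],(480,390)),])
o2=cv2.resize(b[180:330,260:420],(416,390))[:,:320]
cv2.imwrite("pics/m1.png",np.hstack([o,o2])[:,:,::-1])
E
```

```text
[508.13003371 275.40414365 129.99343507] [ 7.58507437e-01 -3.04798038e+00  1.91335996e-03] [0.18337893 0.61477294 0.38952997] 1.55
tool y -242.05095482581063
```

View pics/m1.png

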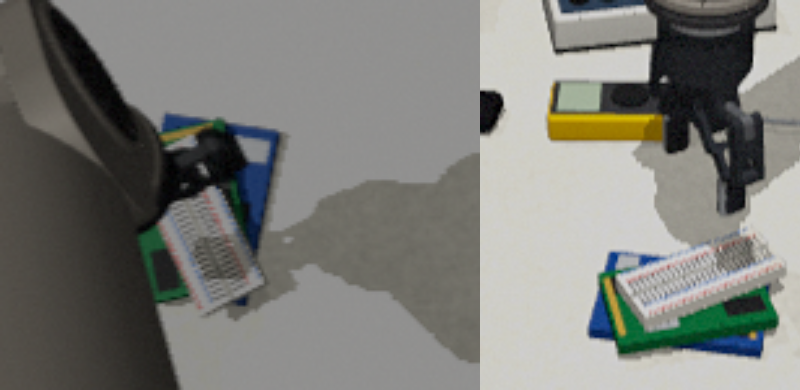

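The gripper is centred over the pile, with nothing touched and the modules unshifted. I'll descend partway and check that the pose settles.

move_arm(moves=[0,0,0,-10,0,0,0,0,-20,0,0,0,0,-32,0,0,0,0,-44,0,0,0,0,-54,0,0,0,0,-64,0,0,0,0,-72,0,0,0,0,-76,0,0,0,0,-76,0,0,0,0,-76,0])

```text
time_s: 2.9
ee_pos: [507.2, 278.1, 55.6]
tool_rot: [-0.764, 3.047, 0.0]
ft_force: [0.1, -0.3, -0.3]
gripper_width: 85.6
finger_force: 0.0
```

move_arm(moves=[0,0,0,-6,0,0,0,0,-12,0,0,0,0,-18,0,0,0,0,-23,0,0,0,0,-27,0,0,0,0,-27,0,0.15,0,0,-27,0,0.25,0,0,-27,0,0.3,0,0,-27,0,0.3,0,0,-27,0])

```text
time_s: 4.15
ee_pos: [507.0, 278.1, 28.4]
tool_rot: [-0.764, 3.047, 0.0]
ft_force: [-0.0, 0.1, -0.1]
gripper_width: 59.8
finger_force: 0.0
```

move_arm(moves=[0.33,0,0,0,0,0.36,0,0,0,0,0.4,0,0,0,0,0.5,0,0,0,0,0.7,0,0,0,0,1,0,0,0,0,1,0,0,0,0,1,0,0,0,0,1,0,0,0,0,1,0,0,0,0])

```text
time_s: 5.4
ee_pos: [507.0, 278.1, 28.9]
tool_rot: [-0.764, 3.047, 0.0]
ft_force: [-3.6, -0.9, 11.7]
gripper_width: 56.2
finger_force: 62.3
```

move_arm(moves=[1,0,0,1,0,1,0,0,2,0,1,0,0,4,0,1,0,0,7,0,1,0,0,12,0,1,0,0,18,0,1,0,0,26,0,1,0,0,36,0,1,0,0,46,0,1,0,0,46,0])

```text
time_s: 6.65
ee_pos: [507.5, 278.3, 75.3]
tool_rot: [-0.764, 3.046, 0.001]
ft_force: [-0.4, 0.5, -2.3]
gripper_width: 56.4
finger_force: 64.0
```

```bash
python3 - <<'E'
from plant import env
from h import *
s=env.get_state();print(s['ee_pos'],s['ft_force'],s['moment'],s['gripper_width'])
b=env.grab_frame("side")["img"]
cv2.imwrite("pics/m2.png",cv2.resize(b[200:330,270:430],(800,600))[:,:,::-1])
E
```

```text
[507.46173912 278.3266084   75.32036565] [-0.43368042  0.54347918 -2.2953459 ] [0.02402115 0.01374019 0.01352937] 56.3878447798127
```

View pics/m2.png

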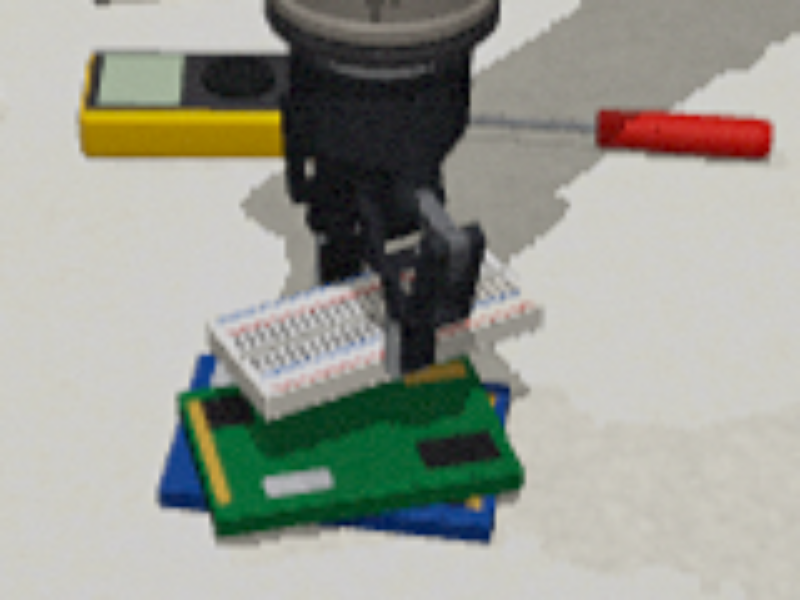

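The module is lifted level and the green and blue modules are in place. I'm carrying it across to the trainer.

move_arm(moves=[1,0,0,15,0,1,1,-5,40,0,1,4,-22,65,0,1,9,-50,80,0,1,15,-88,86,-2,1,22,-132,86,-4,1,30,-180,86,-6,1,38,-228,86,-8,1,46,-276,86,-10,1,54,-324,86,-11])

```text
time_s: 7.95
ee_pos: [561.1, -47.5, 161.1]
tool_rot: [-0.468, 3.106, 0.0]
ft_force: [0.6, 1.2, -1.4]
gripper_width: 56.1
finger_force: 64.4
```

move_arm(moves=[1,8,-48,0,-2,1,16,-96,0,-4,1,23,-140,0,-5,1,30,-180,0,-5.4,1,36,-215,0,-5.4,1,40,-242,0,-5.4,1,43.5,-261,0,-5.4,1,46,-271.5,0,-5.4,1,46,-271.5,0,-5.4,1,46,-271.5,0,-5.4])

```text
time_s: 9.2
ee_pos: [607.2, -316.3, 160.3]
tool_rot: [0.324, -3.125, -0.001]
ft_force: [0.0, -1.1, -3.1]
gripper_width: 56.2
finger_force: 64.4
```

```bash
python3 - <<'E'
from plant import env
from h import *
s=env.get_state();print(s['ee_pos'],s['tool_rot'],s['ft_force'],s['moment'],s['gripper_width'],s['time_s'])
v=s['tool_rot'];print("tool y",2*np.degrees(np.arctan2(v[1],v[0]))-90)
a=env.grab_frame("top")["img"];b=env.grab_frame("side")["img"]
o=cv2.resize(a[140:290,380:530],(400,400));o2=cv2.resize(b[80:200,260:380],(400,400))
cv2.imwrite("pics/m3.png",np.hstack([o,o2])[:,:,::-1])
E
```

```text
[ 607.15547986 -316.27513923  160.25056665] [ 3.23564780e-01 -3.12479174e+00 -9.72813542e-04] [ 0.00545673 -1.10876867 -3.09597776] [-0.04449606  0.03517965 -0.04263669] 56.16036828881301 9.2
tool y -258.1764532743507
```

View pics/m3.png

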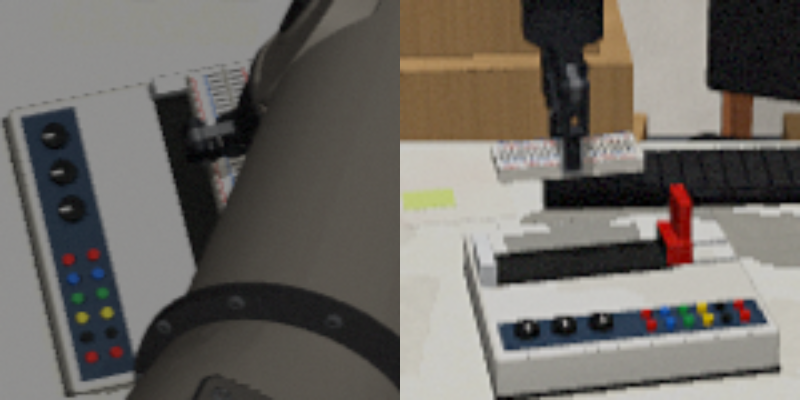

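The module is held above the pad, level and parallel to it. I'm descending to just above the pad.

move_arm(moves=[1,0,0,-8,0,1,0,0,-20,0,1,0,0,-34,0,1,0,0,-48,0,1,0,0,-62,0,1,0,0,-74,0,1,0,0,-82,0,1,0,0,-87,0,1,0,0,-90,0,1,0,0,-90,0])

```text
time_s: 10.55
ee_pos: [607.0, -317.5, 70.4]
tool_rot: [-0.322, 3.125, -0.0]
ft_force: [0.5, -0.0, -1.9]
gripper_width: 56.3
finger_force: 64.4
```

```bash
python3 - <<'E'
from plant import env
from h import *
s=env.get_state();print(s['ee_pos'],s['ft_force'])
for n in("top","side"):
  f=env.grab_frame(n);cv2.imwrite(f"pics/{n}4.png",f["img"][:,:,::-1])
  if n=="top": a=f["img"]
  else: b=f["img"]
o=cv2.resize(a[155:275,420:520],(400,480));o2=cv2.resize(b[130:190,270:350],(400,300));o2=np.vstack([o2,np.zeros((180,400,3),np.uint8)])
cv2.imwrite("pics/m4.png",np.hstack([o,o2])[:,:,::-1])
E
```

```text
[ 607.03991094 -317.48257917   70.37743811] [ 0.52559497 -0.04840237 -1.90314957]
```

View pics/m4.png

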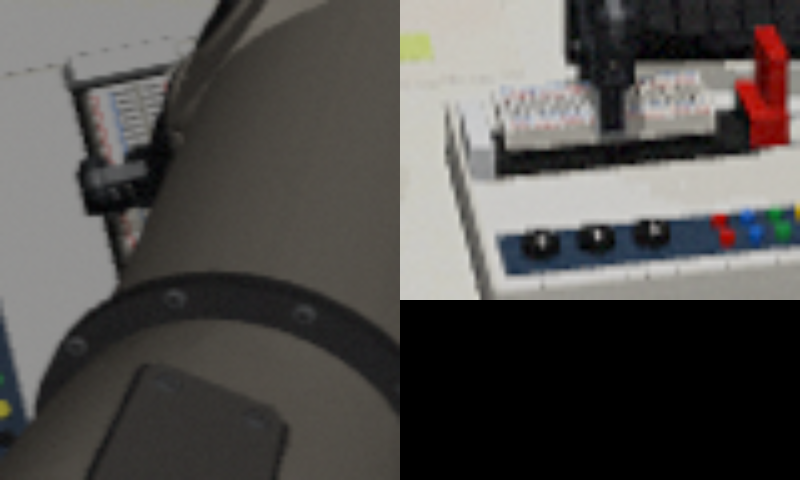

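The module hangs about 14 mm above the pad, a few mm clear of the stop and in line with the pad. I'm lowering it slowly.

move_arm(moves=[1,0,0,-2,0,1,0,0,-4,0,1,0,0,-6,0,1,0,0,-8,0,1,0,0,-9,0,1,0,0,-10,0,1,0,0,-11,0,1,0,0,-11.5,0,1,0,0,-12,0,1,0,0,-12,0])

```text
time_s: 11.9
ee_pos: [607.0, -317.4, 58.3]
tool_rot: [0.322, -3.125, 0.0]
ft_force: [-0.7, -0.4, -1.9]
gripper_width: 56.0
finger_force: 64.4
```

move_arm(moves=[1,0,0,-0.3,0,1,0,0,-0.6,0,1,0,0,-0.9,0,1,0,0,-1.2,0,1,0,0,-1.4,0,1,0,0,-1.6,0,1,0,0,-1.8,0,1,0,0,-2,0,1,0,0,-2,0,1,0,0,-2,0])

```text
time_s: 13.15
ee_pos: [607.0, -317.5, 57.0]
tool_rot: [-0.322, 3.125, 0.0]
ft_force: [-4.3, 1.6, 9.0]
gripper_width: 56.4
finger_force: 65.7
```

Contact is made gently at about 11 N, so I'm releasing.

move_arm(moves=[0.36,0,0,0,0,0.33,0,0,0,0,0.3,0,0,0,0,0.2,0,0,0,0,0.1,0,0,0,0,0,0,0,0,0,0,0,0,0,0,0,0,0,0,0,0,0,0,0,0,0,0,0,0,0])

```text
time_s: 14.4
ee_pos: [607.0, -317.5, 56.3]
tool_rot: [-0.322, 3.125, -0.0]
ft_force: [0.6, 0.3, -0.4]
gripper_width: 85.1
finger_force: 0.0
```

move_arm(moves=[0,0,0,5,0,0,0,0,14,0,0,0,0,34,0,0,0,0,60,0,0,0,0,90,0,0.5,-10,-2,110,0,1,-36,-7.5,114,0,1,-72,-15,114,0,1,-108,-22.5,114,0,1,-146,-30.5,114,0])

```text
time_s: 15.65
ee_pos: [459.1, -348.2, 170.9]
tool_rot: [-0.322, 3.125, -0.0]
ft_force: [0.4, -0.8, 0.6]
gripper_width: 0.1
finger_force: 0.0
```

```bash
python3 - <<'E'
from plant import env
from h import *
s=env.get_state();print(s['ee_pos'],s['ft_force'],s['gripper_width'])
f=env.grab_frame("side");g=env.grab_frame("top")
b=f["img"][125:195,265:365,::-1];k=6
o=cv2.resize(b,(600,420),interpolation=cv2.INTER_NEAREST)
A=np.radians(11.8);ex=np.array([np.cos(A),np.sin(A)]);ey=np.array([-ex[1],ex[0]])
for z in(56,72):
    p=[(proj(f,[*(np.array([607,-317.5])+a*70*ex+c*29*ey),z])+.5-[265,125])*k for a,c in((1,1),(1,-1),(-1,-1),(-1,1))]
    cv2.polylines(o,[np.int32(np.round(p))],True,(0,255,0),1)
t=cv2.resize(g["img"][155:275,440:490,::-1],(175,420))
cv2.imwrite("pics/m5.png",np.hstack([o,t]))
E
```

```text
[ 459.12892415 -348.21987859  170.9034425 ] [ 0.38907635 -0.78292612  0.64098767] 0.09468100152200826
```

View pics/m5.png

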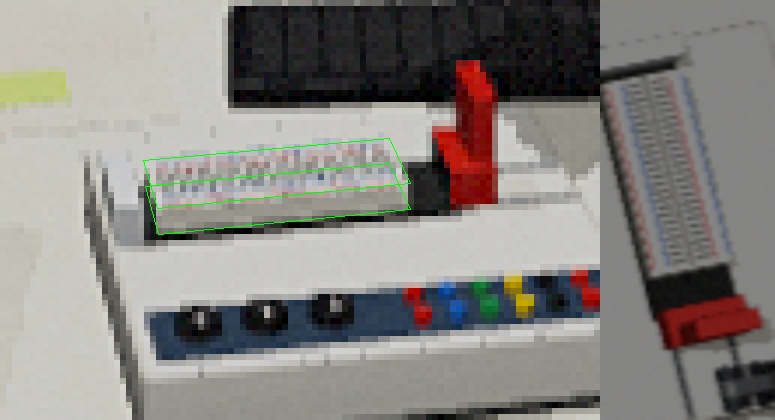

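The module lies flat and centred on the pad, about 6 mm short of the stop, and the gripper is behind the jaw. I'm descending behind the tab.

move_arm(moves=[1,0,0,-8,0,1,0,0,-18,0,1,0,0,-30,0,1,0,0,-42,0,1,0,0,-54,0,1,0,0,-66,0,1,0,0,-75,0,1,0,0,-81,0,1,0,0,-84,0,1,0,0,-84,0])

```text
time_s: 17.0
ee_pos: [461.0, -348.0, 86.3]
tool_rot: [-0.322, 3.125, -0.0]
ft_force: [0.2, 0.1, -0.5]
gripper_width: 0.0
finger_force: 0.0
```

move_arm(moves=[1,3.9,0.8,0,0,1,7.8,1.6,0,0,1,11.7,2.5,0,0,1,15.7,3.3,0,0,1,19.6,4.1,0,0,1,23.5,4.9,0,0,1,27.4,5.7,0,0,1,31.3,6.5,0,0,1,34.3,7.2,0,0,1,34.3,7.2,0,0])

```text
time_s: 18.25
ee_pos: [495.8, -340.7, 86.3]
tool_rot: [-0.322, 3.125, -0.0]
ft_force: [0.7, -0.6, 0.3]
gripper_width: 0.1
finger_force: 0.0
```

move_arm(moves=[1,1,0.2,0,0,1,2,0.4,0,0,1,3,0.6,0,0,1,4,0.8,0,0,1,4.9,1,0,0,1,5.9,1.2,0,0,1,6.9,1.4,0,0,1,7.8,1.6,0,0,1,8.8,1.8,0,0,1,9.8,2,0,0])

```text
time_s: 19.5
ee_pos: [505.1, -338.7, 86.3]
tool_rot: [0.322, -3.125, 0.0]
ft_force: [-4.3, -0.6, 3.1]
gripper_width: 0.1
finger_force: 2.4
```

```bash
python3 - <<'E'
from plant import env
from h import *
s=env.get_state();print(s['ee_pos'],s['ft_force'],s['gripper_width'])
f=env.grab_frame("side")
b=f["img"][115:195,265:365,::-1]
cv2.imwrite("pics/m6.png",cv2.resize(b,(700,560),interpolation=cv2.INTER_NEAREST))
E
```

```text
[ 505.10571371 -338.73357613   86.28703961] [-4.34779034 -0.57927566  3.14443063] 0.05274563975613778
```

View pics/m6.png

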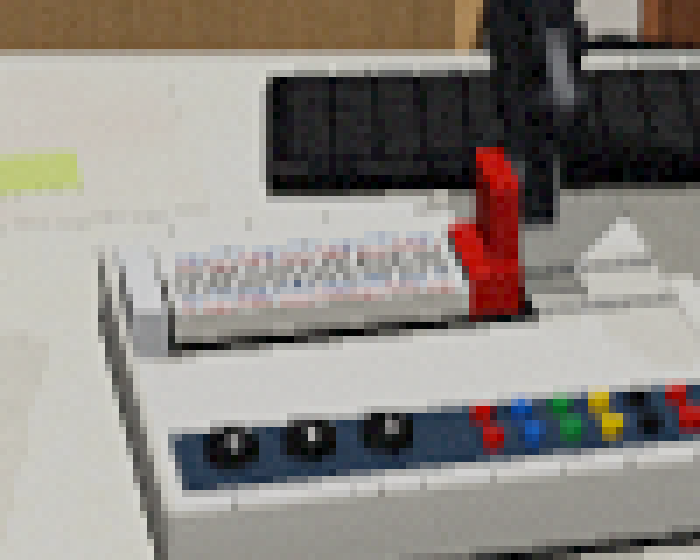

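The jaw touches the module, which has a small gap left before the stop. That was my 11th picture, one over the limit of 10, so from here I use only force and pixel numbers. I'm pushing on in small steps.

move_arm(moves=[1,0.5,0.1,0,0,1,1,0.2,0,0,1,1.5,0.3,0,0,1,2,0.4,0,0,1,2.5,0.5,0,0,1,2.9,0.6,0,0,1,3.4,0.7,0,0,1,3.9,0.8,0,0,1,3.9,0.8,0,0,1,3.9,0.8,0,0])

```text
time_s: 20.8
ee_pos: [508.6, -338.0, 86.3]
tool_rot: [0.321, -3.124, -0.0]
ft_force: [-7.4, -1.0, 4.7]
gripper_width: -0.2
finger_force: 3.7
```

move_arm(moves=[1,0.3,0.1,0,0,1,0.6,0.1,0,0,1,0.9,0.2,0,0,1,1.2,0.2,0,0,1,1.5,0.3,0,0,1,1.8,0.4,0,0,1,2,0.4,0,0,1,2,0.4,0,0,1,2,0.4,0,0,1,2,0.4,0,0])

```text
time_s: 22.05
ee_pos: [508.6, -338.1, 86.2]
tool_rot: [0.319, -3.122, -0.002]
ft_force: [-19.1, -0.3, 14.4]
gripper_width: -0.2
finger_force: 9.1
```

```bash
python3 - <<'E'
from plant import env
from h import *
f=env.grab_frame("side");g=f["img"].astype(int)
# end profiles along the near face of module, row band
for v in range(157,165): print(v,g[v,280:296].sum(1)//3)
R=(g[130:165,320:350,0]>70)&(g[130:165,320:350,1]<40)
print([320+np.nonzero(r)[0][[0,-1]] for r in R[-22:] if r.any()])
E
```

```text
157 [ 99 197 116 138 204 203 201 203 165 185 169 166 195 171 194 185]
158 [ 89 190 146  95 205 206 205 206 175 207 181 179 179 195 193 194]
159 [ 91 165 167  87 186 179 182 182 163 193 162 173 159 181 163 161]
160 [ 92 133 189  98 149 138 141 144 144 162 143 157 144 141 140 141]
161 [ 98  99 198 113 156 146 142 142 152 146 146 146 150 148 147 152]
162 [ 81  92 192 144 151 146 144 143 148 152 149 151 152 151 159 156]
163 [ 71  94 169 163 139 143 144 143 140 128 122 114 114 114 127 124]
164 [ 78  93 131 184 136 143 141 141 144  82  44  15  11   5   0   8]
[array([332, 337]), array([332, 337]), array([332, 337]), array([332, 337]), array([331, 337]), array([329, 337]), array([329, 337]), array([329, 337]), array([330, 337]), array([330, 337]), array([331, 337]), array([331, 337]), array([332, 337]), array([332, 337]), array([332, 337]), array([332, 337]), array([332, 337])]
```

The force rose to 19 N with no further motion, and no dark pixels are left between stop and module, so the module is snug. I'm backing off.

move_arm(moves=[1,-1,-0.2,0,0,1,-2,-0.4,0,0,1,-4,-0.8,0,0,1,-8,-1.7,0,0,1,-14,-2.9,0,0,1,-22,-4.6,0,0,1,-30,-6.3,0,0,1,-30,-6.3,15,0,1,-30,-6.3,45,0,1,-30,-6.3,80,0])

```text
time_s: 23.35
ee_pos: [481.0, -343.8, 167.9]
tool_rot: [0.322, -3.125, 0.0]
ft_force: [-0.4, 0.3, 0.2]
gripper_width: 0.1
finger_force: 0.0
```

```bash
python3 - <<'E'
from plant import env
from h import *
s=env.get_state();print(s['ee_pos'],s['ft_force'])
f=env.grab_frame("side");g=f["img"].astype(int)
for v in (158,160,162,163): print(v,g[v,280:296].sum(1)//3)
for v in (150,153,156,158): print(v,g[v,318:342,1])
R=(g[130:165,320:350,0]>70)&(g[130:165,320:350,1]<40)
print([320+np.nonzero(r)[0][[0,-1]] for r in R[-22:] if r.any()])
# compare pile with the start (green/blue/yellow unmoved)
o=cv2.imread("pics/side0.png")[:,:,::-1].astype(int);
for n,a in(("start",o),("now",g)):
    c=a[265:325,295:385];bl=(c[...,2]>c[...,0]+40)&(c[...,2]>c[...,1]+30)&(np.arange(60)[:,None]>0)
    gr=(c[...,1]>c[...,0]+30)&(c[...,1]>c[...,2]+20)
    print(n,[(np.nonzero(m)[1].min(),np.nonzero(m)[1].max(),np.nonzero(m)[0].max()) for m in(bl,gr)])
E
```

```text
[ 480.99965452 -343.82343849  167.93685141] [-0.44842935  0.28826774  0.2303563 ]
158 [ 91 185 140  96 204 206 204 204 176 205 181 178 178 194 194 194]
160 [ 91 132 186  98 148 138 140 140 142 165 143 155 143 142 141 140]
162 [ 80  96 191 143 153 143 140 142 146 152 150 148 150 148 162 158]
163 [ 77  93 167 165 140 142 145 143 139 131 118 116 115 114 129 122]
150 [178 179 172 173 190 141 158 160 167 212 113  23  25  29  16   2  19   5
  19  10 168 205 201 199]
153 [166 137 193 167 130 173 149 192 171 134 182 183  53  20  37  31  36  24
  29   9  91 176 164 168]
156 [190 190 183 162 169 168 155 180 152 162 135 185 187  55   3  17  18  16
  14  27   5  17 176 197]
158 [148 147 147 152 149 151 150 150 149 147 145 152 161  48  25   4  18  16
  22  12  25  18  23 167]
[array([332, 337]), array([332, 337]), array([332, 337]), array([332, 337]), array([331, 337]), array([329, 337]), array([329, 337]), array([329, 337]), array([329, 337]), array([330, 337]), array([331, 337]), array([331, 337]), array([332, 337]), array([332, 337]), array([332, 337]), array([332, 337]), array([331, 337])]
start [(np.int64(7), np.int64(75), np.int64(51)), (np.int64(11), np.int64(79), np.int64(50))]
now [(np.int64(7), np.int64(76), np.int64(51)), (np.int64(11), np.int64(79), np.int64(50))]
```

The jaw stayed closed with no gap at either end, and the pile is unmoved. I'm handing in.

```bash
python3 -c "
from plant import env
print(env.close_job())"
```

```text
the job is handed in; nothing more can be done
None
```

The white module lies flat and centred on the pad, clamped between the end stop and the red jaw, with the pile unmoved; I handed the job in at about 23 s but got no verdict back, and I viewed 11 pictures, one over the limit of 10.

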